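# Hang the orange hanger arm on the slotted upright and clamp it

## Task

Take the orange hanger arm out of the sorting rack and hang it on the grey slotted upright: press its two hook tabs into the two yellow-marked slots, then down until they engage and it sits fully home. Then push the red handle of the hold-down clamp all the way down, over center, so that the pad holds the arm. Leave the other loose things where they are.

Things in the scene. Friction and masses are not known exactly. Their poses are not given: they have to be found in the camera images.
- bracket: Orange hanger arm, an L, about 0.3 kg, stands by itself on its arm. Origin: middle of the rear lower edge (arm's underside, plate's back plane). x points backwards, the way the tabs are pressed in; z up. Plate: x -8..0, y -15..15, z 0..120 mm, back bare above z 80. Solid arm forwards from the plate to x -148, y -15..15, z 0..32 mm. A look-only fillet in the corner.
- tab_low (a point): Lower steel hook tab of the hanger arm, at its neck's lower edge where it leaves the plate's back (30 mm above the hanger arm's origin; same axes). The tab is 8 mm wide (y): neck x 0..6, z 0..10; behind it a lip x 6..11, z -8..10 mm. The upper tab is the same, 40 mm higher.
- rack: Fixed grey sorting rack, 200 (x) by 154 (y) mm, origin at the centre of its underside. Floor 6 mm; four walls 4 mm thick, 116 mm high, at y -75, -25, 25, 75 make three lanes 46 mm wide along x, open at +x, with a 26 mm high stop at -x. The hanger arm stands upright in one lane, x along the rack's x, top 10 mm above the walls: fingers fit before and behind its plate, not beside it.
- seat (a point): Point on the fixed upright where the hanger arm's origin must come, with the same axes: x into the face, y sideways, z up; 70 mm over the table. The upright is 50 wide (y) and 32 deep (x 0..32), 259 mm high, its 4 mm front sheet at x 0..4, hollow behind. Its fixed base plate spans x -70..80, y -72..108 mm, 12 mm thick. A clamp pedestal stands at x -45..-15, y 45..75, 116 mm high.
- slot_low (a point): Middle of the lower edge of the lower yellow-marked slot, on the face, 100 mm over the table, axes as the seat. Four slots in a column, 13 wide, 24 high, 40 mm apart (lower edges 60, 100, 140, 180 mm up); those at 100 and 140 are marked. Tabs enter while their necks are 8 to 14 mm above the slots' lower edges; pressed flush and lowered until the necks rest on these, the part stays by itself.
- clamp (a joint): Angle of the red clamp handle (rad): 0 open (60 degrees above level), grows as it is pushed down, dead center 0.95, stop 1.05 (level, locked). Starts at 0 to 0.05. It stays where it is left; under 10 N at the grip moves it. The steel clamp arm with its pad swings over and down the other way and presses on the hanger arm's top.
- clamp_pivot (a point): Pivot of the clamp handle, fixed, same axes as the seat: from it x -30, y 77, z 80 mm (150 mm over the table). The handle turns in the y-z plane, down towards +y, away from the hanger arm. The open clamp arm stands up beside it at y 55 to 192 mm over the table, 14 mm wide (x); its pad reaches to y = 20 mm (seat axes) at the nearest.
- clamp_grip (a point): Point on the axis of the red handle (round, 20 mm thick), 65 mm from the pivot; the handle ends 105 mm from the pivot.
- clamp_pad: Black rubber pad of the clamp, 16 mm round, 10 mm thick, sprung; origin at its centre. Clamped, it presses on the hanger arm's top 30 mm in front of the plate's back.
- brass_bar: Loose brass bar in a rack lane, 150 x 28 x 22 mm high. Origin on its underside, its middle at x = -66 mm. Leave it.
- wood_pin: Loose wooden bench pin in a rack lane, 130 x 30 x 50 mm high. Origin on its underside, its middle at x = -60 mm. Leave it.
- jar: Loose jar, 56 mm round, 70 high, origin at the centre of its underside. Leave it.
- can: Loose blue can, 60 mm round, 90 high, origin at the centre of its underside. Leave it.
- bench_block: Loose steel bench block, 65 x 65 x 22 mm, origin at the centre of its underside. Leave it.
- mallet: Loose mallet lying on the table, 240 mm long along its x axis, head (under 120 mm wide) to +x, origin near its middle. Leave it.
- driver: Loose screwdriver lying on the table, about 200 mm long along its x axis, origin near its middle. Leave it.
There are look-alikes about, which are no part of the job. Of the things that look like the bracket, the middle-sized one is meant.

How it is judged:
By the outcome, as a careful person would: the job done as asked, in the order asked, and still so for the second after the job is handed in, with the robot touching nothing.
It also fails if it takes over 72 s, if anything falls off the work surface, if the arm or the gripper's body presses on something with over 40 N, if the wrist force passes 120 N, or if a joint passes its speed limit or range.

## Robot

A 7-joint arm with a two-finger parallel gripper is mounted at the origin on the work surface. World frame = base frame: x ahead of the robot, y to its left, z up, the work surface at z = 0. Lengths are in m, angles in rad, forces in N, time in s.
With the tool pointing down it reaches from about 0.425 to 0.95 m from the base axis. Payload 4.7 kg.
Tool frame: the origin (TCP) lies on the centre line of the jaws, within the pads' length; the fingertips stand 11 mm ahead of it and the grasp point (between the pads) lies 8 mm behind it; z points along the fingers, y is the direction in which the jaws open and shut (so a half turn about z gives the same grasp; the last joint's range is limited). The gripper opens to 87 mm and grips with 3 to 60 N. Pads are 19 mm wide; open, the fingers measure 117 mm over their backs; the gripper's body (75 mm by 190 mm) begins 51 mm behind the grasp point.
Start: joints at [-1.377, 0.469, -0.049, 1.532, 0.024, 1.141, -0.082], TCP at [0.149, 0.658, 0.205] pointing down, gripper open.
Joint ranges: [-2.59, 2.59], [-0.33, 1.99], [-1.39, 1.29], [0.1, 2.45], [-1.04, 4.18], [0.21, 1.99], [-2.66, 2.66]. Speed limits (rad/s): [2.57, 2.57, 3.14, 3.14, 3.14, 3.14, 3.14].

## Interface

Orientations are given as a 3x3 rotation matrix whose columns are the frame's x, y, z axes.
In Python, from bench import sense, capture, close_job gives the robot as it stands.
- The arm moves only by the shell command python3 -m jog 'ROWS' [OPENING]. ROWS is JSON, a list of rows, each a list of 2 entries, a list of its own where there are three numbers: the shift along the tool's x, y, z in mm, then the turn, a rotation vector about the tool's x, y, z in rad. A call has 1 to 12 rows; each row is the pose to reach, as a shift and turn from the pose commanded when the call began, along the tool's axes at that moment; what a row does not reach only later rows make up. A row lasts 1/12 s, in which the tool goes at most 41.7 mm and 7.16 degrees, less where a joint would pass 70% of its speed; a pose out of reach is approached as far as the arm can. A call with a gripper value outside its range is refused whole. OPENING is the opening, from -1 (shut) to 1 (fully open), set as the call begins (- or left out, the last holds). The fingers move at their own pace and stop on an object; the grip force is fixed at half the most. Time passes only in rows, so rows that repeat a pose let the fingers close. It gives the time, the measured TCP pose, the force and the opening at its end, in the units of the state.
- sense(): the state, without advancing time (a new reading comes with each control period).
- capture(name): name is "side" or "top" or "wrist"; returns a dict with "color" (400x640x3 uint8, red, green, blue), "range_z" (400x640 float32, m along the optical axis (not along the pixel's ray), 0 where there is no reading), "fx", "fy", "cx", "cy" (pixels), "rvec" (rotation vector, rad) and "tvec" (3), from world to camera coordinates, as OpenCV has them. Camera axes: x right, y down, z forward; pixel columns grow to the right and rows downward; lengths in m; the calibration is good to about 2 mm. A picture is of the moment at which its call begins.
- close_job(): hands the job in, once; it reports no verdict.
The state is a dict: "time_s": time; "joint_pos": joint angles; "joint_vel": joint speeds; "tau": joint torques, N m; "ee_pos": TCP position; "orientation": TCP orientation; "contact_force": force on the tool from outside, world axes, zero at the start; "torque": the same for the moment, N m; "width": finger opening in m.
Only numpy, scipy, OpenCV 4.12 (cv2) and the standard library are available. Lean on these libraries where they do the work, as an engineer would, in place of code of your own. Each camera call takes 0.05 s, during which the arm holds its last target. There are 200 camera calls.

## Working session

There is one attempt and no reset: what is moved stays moved. The work goes in short steps, Python scripts to look and compute and a shell command to move; the robot and the scene stay as the last step left them, time stands still between calls to the robot, and variables do not carry over. Pictures are saved under pics/ and viewed, about 8 in all and at most 12, crops included, and the job is handed in when it is done.

```bash
ls; mkdir -p pics
cat > h.py <<'E'
import numpy as np, cv2
from bench import sense, capture
def pts(c):
    R=cv2.Rodrigues(np.array(c["rvec"],float))[0]; t=np.array(c["tvec"],float).ravel()
    z=c["range_z"].astype(float); v,u=np.mgrid[:z.shape[0],:z.shape[1]]
    P=np.dstack([(u-c["cx"])/c["fx"]*z,(v-c["cy"])/c["fy"]*z,z])
    W=(P-t)@R; W[z==0]=np.nan
    return W
def ray(c,u,v,zp):
    R=cv2.Rodrigues(np.array(c["rvec"],float))[0]; t=np.array(c["tvec"],float).ravel()
    o=-R.T@t; d=R.T@np.array([(u-c["cx"])/c["fx"],(v-c["cy"])/c["fy"],1]); return o+d*(zp-o[2])/d[2]
def save(c,n): cv2.imwrite("pics/"+n,cv2.cvtColor(c["color"],cv2.COLOR_RGB2BGR))
E
python3 - <<'E'
from h import *
for n in ["side","top"]:
    c=capture(n); save(c,n+"0.png"); np.savez(n+"0.npz",**c)
    R=cv2.Rodrigues(np.array(c["rvec"],float))[0]; print(n,-R.T@np.array(c["tvec"]).ravel(),R[2],c["fx"])
print(sense())
E
```

```text
pics
side [0.47644023 0.84646155 0.86562988] [ 0.04205042 -0.76935665 -0.637434  ] 432.5411068596752
top [ 0.40514927 -0.01758527  1.39045015] [ 0.0886728   0.02270778 -0.99580193] 502.2274368381253
{'time_s': 0.1, 'joint_pos': array([-1.37689924,  0.46938095, -0.04860657,  1.53357344,  0.02410302,
        1.14097804, -0.08228511]), 'joint_vel': array([-3.34934881e-04, -2.01391005e-03, -7.43584131e-05, -1.46784693e-03,
       -2.04367897e-04, -1.13186500e-03, -1.10177125e-03]), 'tau': array([ 8.15519015e-04, -5.09172750e+01, -8.10939493e-02, -2.36830223e+01,
       -6.14959351e-02,  3.45155667e-02,  7.98033238e-05]), 'ee_pos': array([0.14900366, 0.65776996, 0.20409127]), 'orientation': array([[-9.75295499e-01,  2.20904006e-01, -3.31300932e-04],
       [ 2.20904247e-01,  9.75293980e-01, -1.72251608e-03],
       [-5.73948984e-05, -1.75314796e-03, -9.99998462e-01]]), 'contact_force': array([ 0.09279069, -0.21872812, -0.64673162]), 'torque': array([-0.02328837,  0.0381986 , -0.05611037]), 'width': 0.08689203239687796}
```

View pics/top0.png

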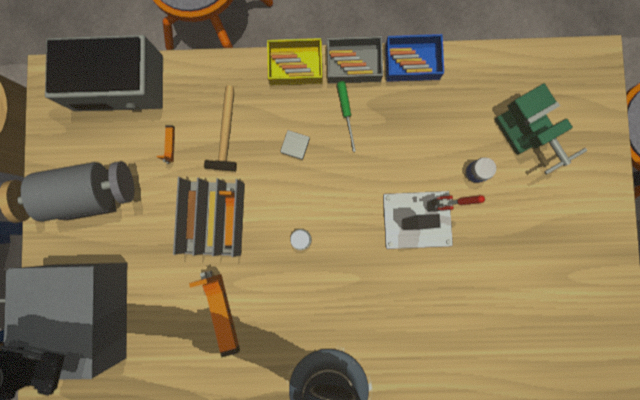

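View pics/side0.png

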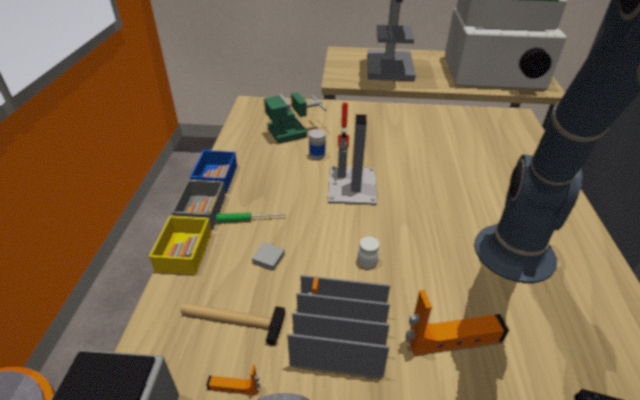

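The target is the middle-sized orange L, in the rack's right lane at top-view px (230,215), with its plate at the far end near (228,192). The upright is at (420,221), with its clamp at (437,202) and the red handle pointing right, so the seat y axis is about world -y and the face looks towards world +x. The larger L at (220,310) and the smaller one at (168,143) are the look-alikes.

Run:
```python
from h import *
for n in ["top","side"]:
    c=dict(np.load(n+"0.npz")); W=pts(c); C=c["color"].astype(int)
    hsv=cv2.cvtColor(c["color"],cv2.COLOR_RGB2HSV)
    X,Y,Z=W[...,0],W[...,1],W[...,2]
    def rep(name,m):
        m=m&np.isfinite(Z)
        if m.sum()<3: print(n,name,m.sum());return
        p=W[m]; r=cv2.minAreaRect((p[:,:2]*1000).astype(np.float32))
        print(n,name,m.sum(),"lo",np.percentile(p,2,axis=0).round(3),"hi",np.percentile(p,98,axis=0).round(3),"med",np.median(p,axis=0).round(3),"rect",np.round(r[0]+r[1]+(r[2],),1))
    # regions by world
    print(n,W[217,210] if n=="top" else W[320,340])
    if n=="top":
        v,u=np.mgrid[:400,:640]
        rk=(u>170)&(u<250)&(v>170)&(v<260); bs=(u>375)&(u<490)&(v>180)&(v<255)
        org=(hsv[...,0]<16)&(hsv[...,1]>170)&(hsv[...,2]>120)
        rep("rack walls",rk&(Z>.105)&(Z<.125)&(hsv[...,1]<80))
        rep("plate top",rk&org&(Z>.10)); rep("arm",rk&org&(Z>.02)&(Z<.06))
        rep("base",bs&(Z>.004)&(Z<.02)&(hsv[...,1]<60)&(hsv[...,2]>110))
        rep("upr top",bs&(Z>.24)); rep("red",bs&((hsv[...,0]<6)|(hsv[...,0]>174))&(hsv[...,1]>150))
        rep("table",(Z<.01)&(u>250)&(u<380)&(v>120)&(v<300))
        rgn=c["color"][175:262,170:250]; cv2.imwrite("pics/z.png",np.hstack([cv2.resize(rgn[...,::-1],None,fx=5,fy=5,interpolation=2)[:,:395],cv2.resize(c["color"][180:255,375:495][...,::-1],(395,435))]))
    else:
        b=(X>.3)&(X<.75)&(Y>-.35)&(Y<0)
        rep("upr top",b&(Z>.25)&(Z<.265)); rep("base",b&(Z>.006)&(Z<.016)&(hsv[...,1]<50)); rep("red",b&(Z>.1)&((hsv[...,0]<6)|(hsv[...,0]>174))&(hsv[...,1]>150))
        rep("ptop",(hsv[...,0]<16)&(hsv[...,1]>170)&(Z>.119)&(Z<.135)&(X>.3)&(X<.7)&(Y>0))
```

```text
top [0.46828289 0.30823641 0.02875854]
top rack walls 738 lo [0.372 0.22  0.106] hi [0.562 0.381 0.119] med [0.467 0.321 0.114] rect [467.7 301.  157.2 196.9  85.7]
top plate top 6 lo [0.523 0.234 0.103] hi [0.529 0.261 0.127] med [0.523 0.255 0.108] rect [525.4 247.2  28.1   5.6  86. ]
top arm 84 lo [0.427 0.241 0.031] hi [0.52  0.265 0.052] med [0.507 0.252 0.042] rect [471.6 277.4 110.3 116.8  67.3]
top base 2627 lo [ 0.377 -0.343  0.006] hi [ 0.521 -0.169  0.018] med [ 0.437 -0.241  0.012] rect [ 448.2 -257.2  150.9  181.4    0.7]
top upr top 366 lo [ 0.422 -0.365  0.241] hi [ 0.488 -0.214  0.264] med [ 0.439 -0.24   0.259] rect [ 452.1 -292.7   43.   168.6   15.1]
top red 169 lo [ 0.47  -0.367  0.135] hi [ 0.499 -0.293  0.244] med [ 0.484 -0.338  0.206] rect [ 483.1 -328.    80.5   31.3   88. ]
top table 22035 lo [ 0.246 -0.149 -0.007] hi [0.724 0.195 0.005] med [ 0.479  0.016 -0.001] rect [485.4  24.3 361.6 497.9  88.3]
side [0.46741571 0.33054736 0.11349778]
side upr top 132 lo [ 0.421 -0.261  0.251] hi [ 0.452 -0.21   0.261] med [ 0.437 -0.23   0.258] rect [ 436.3 -235.5   31.1   55.5    0.6]
side base 1296 lo [ 0.375 -0.333  0.007] hi [ 0.666 -0.084  0.015] med [ 0.456 -0.225  0.011] rect [ 561.2 -220.3  417.6  210.2   16.3]
side red 93 lo [ 0.47  -0.349  0.136] hi [ 0.496 -0.263  0.232] med [ 0.484 -0.329  0.19 ] rect [ 483.3 -304.8   25.2   90.3    5.8]
side ptop 68 lo [0.301 0.237 0.12 ] hi [0.53  0.33  0.134] med [0.309 0.308 0.125] rect [413.3 280.6  33.9 243.8  73.6]
```

View pics/z.png

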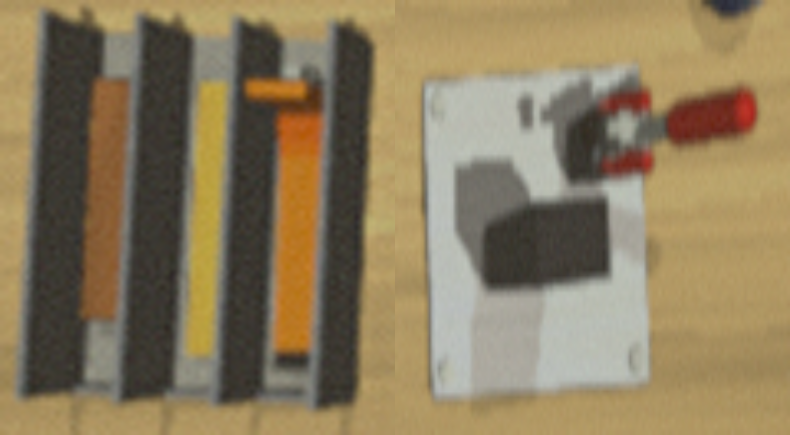

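```bash
cat >> h.py <<'E'
from scipy.spatial.transform import Rotation as Ro
def go(p,yaw_y):
    """print shift(mm)/turn to bring TCP to p, tool down, tool y at world angle yaw_y deg"""
    s=sense(); R=s["orientation"]; a=np.radians(yaw_y)
    y=np.array([np.cos(a),np.sin(a),0]); z=np.array([0,0,-1.]); T=np.c_[np.cross(y,z),y,z]
    print("pos",s["ee_pos"].round(4),"yaw",np.degrees(np.arctan2(R[1,1],R[0,1])).round(2),"tilt",np.degrees(R[:2,2]).round(2),"j7",s["joint_pos"][6].round(2),"F",s["contact_force"].round(1),"t",s["time_s"],"w",s["width"])
    print("shift",(R.T@(np.array(p)-s["ee_pos"])*1000).round(1),"turn",Ro.from_matrix(R.T@T).as_rotvec().round(4))
E
python3 - <<'E'
from h import *
c=dict(np.load("top0.npz"))
for u,v in [(219.3,193),(231.3,193.2)]: print(ray(c,u,v,.126).round(4))
go([.523,.247,.25],-4.3)
E
```

```text
[0.5241 0.2609 0.126 ]
[0.5228 0.2303 0.126 ]
pos [0.149  0.6578 0.2041] yaw 77.24 tilt [-0.02 -0.1 ] j7 -0.08 F [ 0.1 -0.2 -0.6] t 0.1 w 0.08689203239687796
shift [-455.5 -318.1  -45.3] turn [-1.4000e-03  1.3000e-03  1.4231e+00]
```

```bash
python3 -m jog '[[[-228,-159,-45],[0,0,0.7]],[[-228,-159,-45],[0,0,0.7]],[[-228,-159,-45],[0,0,0.7]],[[-228,-159,-45],[0,0,0.7]],[[-228,-159,-45],[0,0,0.7]],[[-228,-159,-45],[0,0,0.7]],[[-455,-318,-45],[0,0,1.423]],[[-455,-318,-45],[0,0,1.423]],[[-455,-318,-45],[0,0,1.423]],[[-455,-318,-45],[0,0,1.423]],[[-455,-318,-45],[0,0,1.423]],[[-455,-318,-45],[0,0,1.423]]]' 1
python3 - <<'E'
from h import *
go([.523,.246,.25],-4.3)
E
```

```text
time_s: 1.1
ee_pos: [0.4841, 0.289, 0.249]
orientation: [[0.081, 0.997, -0.0], [0.997, -0.081, 0.0], [0.0, -0.0, -1.0]]
contact_force: [0.6, -0.6, -0.3]
width: 0.0871
pos [0.4841 0.289  0.249 ] yaw -4.62 tilt [-0.03  0.  ] j7 -0.58 F [ 0.6 -0.6 -0.3] t 1.1 w 0.08707066607468562
shift [-39.7  42.2  -1. ] turn [-0.0005 -0.     -0.0056]
```

```bash
python3 -m jog '[[[0,0,0],[0,0,0]],[[0,0,0],[0,0,0]]]'
python3 - <<'E'
from h import *
go([.523,.246,.25],-4.3)
E
```

```text
time_s: 1.27
ee_pos: [0.485, 0.288, 0.2489]
orientation: [[0.081, 0.997, 0.0], [0.997, -0.081, -0.001], [-0.001, 0.0, -1.0]]
contact_force: [-0.8, -0.5, -0.5]
width: 0.087
pos [0.485  0.288  0.2489] yaw -4.63 tilt [ 0.01 -0.05] j7 -0.58 F [-0.8 -0.5 -0.5] t 1.2667 w 0.0870425175232821
shift [-38.7  41.3  -1.1] turn [ 0.0002  0.0009 -0.0058]
```

```bash
python3 -m jog '[[[-38.7,41.3,-1],[0,0,-0.006]],[[-38.7,41.3,-1],[0,0,-0.006]],[[-38.7,41.3,-1],[0,0,-0.006]],[[-38.7,41.3,-1],[0,0,-0.006]]]'
python3 - <<'E'
from h import *
c=capture("wrist"); save(c,"w1.png"); np.savez("w1.npz",**c); W=pts(c)
hsv=cv2.cvtColor(c["color"],cv2.COLOR_RGB2HSV)
m=(hsv[...,0]<18)&(hsv[...,1]>150)&(W[...,2]>.115)&(W[...,2]<.14)
p=W[m]; print(m.sum())
if m.sum()>5: print(np.median(p,0), cv2.minAreaRect((p[:,:2]*1000).astype(np.float32)))
go([.523,.246,.25],-4.3)
E
```

```text
time_s: 1.6
ee_pos: [0.5209, 0.2501, 0.2496]
orientation: [[0.068, 0.998, -0.001], [0.998, -0.068, 0.0], [0.0, -0.001, -1.0]]
contact_force: [-0.6, 0.8, 0.4]
width: 0.0872
1002
[0.3104236  0.30339285 0.12585612] ((414.08203125, 275.91973876953125), (41.44697189331055, 241.82192993164062), 74.01271057128906)
pos [0.5203 0.2511 0.2496] yaw -3.79 tilt [-0.09  0.04] j7 -0.46 F [ 0.1 -0.1  0.4] t 1.65 w 0.08650145684533016
shift [-4.9  3.  -0.4] turn [-0.0017 -0.0006  0.0089]
```

View pics/w1.png

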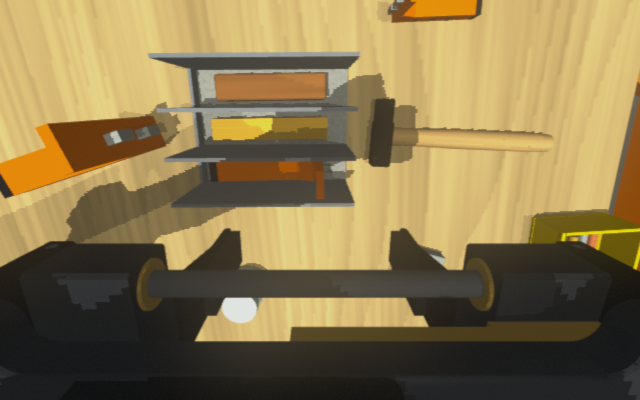

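The wrist view shows the target's plate at px (320,162-198) in the lane nearest the gripper. My mask also caught the big look-alike's top at left, so I'm restricting it.

Run:
```python
from h import *
c=dict(np.load("w1.npz")); W=pts(c)
hsv=cv2.cvtColor(c["color"],cv2.COLOR_RGB2HSV)
m=(hsv[...,0]<18)&(hsv[...,1]>120)&(W[...,0]>.48)&(W[...,1]<.3)&(W[...,2]>.11)
p=W[m]; print(m.sum(),np.median(p,0),p.min(0),p.max(0))
m2=m&(W[...,2]>.12); p=W[m2]; print(m2.sum(), cv2.minAreaRect((p[:,:2]*1000).astype(np.float32)),np.argwhere(m2).min(0),np.argwhere(m2).max(0))
go([.5235,.246,.25],-4.3)
```

```text
248 [0.52636611 0.25204556 0.12506339] [0.48084705 0.23467266 0.11142499] [0.61084055 0.28179484 0.35754117]
228 ((560.344970703125, 268.680419921875), (99.84474182128906, 28.414297103881836), 29.2658748626709) [170 317] [272 639]
pos [0.5203 0.2511 0.2496] yaw -3.79 tilt [-0.09  0.04] j7 -0.46 F [ 0.1 -0.1  0.4] t 1.65 w 0.08650145684533016
shift [-4.8  3.5 -0.4] turn [-0.0017 -0.0006  0.0089]
```

```bash
python3 -m jog '[[[-3,5,0],[0,0,0.009]],[[-3,5,0],[0,0,0.009]],[[-3,5,60],[0,0,0.009]],[[-3,5,60],[0,0,0.009]],[[-3,5,60],[0,0,0.009]],[[-3,5,60],[0,0,0.009]]]'
python3 - <<'E'
from h import *
go([.525,.248,.101],-4.3)
E
```

```text
time_s: 2.15
ee_pos: [0.5257, 0.2464, 0.1896]
orientation: [[0.077, 0.997, -0.002], [0.997, -0.077, -0.001], [-0.001, -0.002, -1.0]]
contact_force: [-0.4, 0.6, 0.3]
width: 0.087
pos [0.5257 0.2464 0.1896] yaw -4.4 tilt [-0.09 -0.05] j7 -0.44 F [-0.4  0.6  0.3] t 2.15 w 0.08704950068723451
shift [ 1.6 -0.7 88.6] turn [-0.0015  0.0009 -0.0017]
```

```bash
python3 -m jog '[[[1.5,0,35],[0,0,0]],[[1.5,0,60],[0,0,0]],[[1.5,0,80],[0,0,0]],[[1.5,0,88],[0,0,0]],[[1.5,0,88],[0,0,0]],[[1.5,0,88],[0,0,0]]]' && python3 -m jog '[[[0,0,0],[0,0,0]],[[0,0,0],[0,0,0]],[[0,0,0],[0,0,0]],[[0,0,0],[0,0,0]],[[0,0,0],[0,0,0]],[[0,0,0],[0,0,0]],[[0,0,0],[0,0,0]],[[0,0,0],[0,0,0]],[[0,0,0],[0,0,0]],[[0,0,0],[0,0,0]]]' -1
python3 - <<'E'
from h import *
go([.525,.248,.25],-4.3)
E
```

```text
time_s: 2.65
ee_pos: [0.5278, 0.248, 0.1036]
orientation: [[0.078, 0.997, 0.002], [0.997, -0.078, 0.001], [0.002, 0.002, -1.0]]
contact_force: [-0.2, -0.5, 0.4]
width: 0.0873
time_s: 3.48
ee_pos: [0.5265, 0.2474, 0.102]
orientation: [[0.078, 0.997, -0.0], [0.997, -0.078, 0.0], [0.0, -0.0, -1.0]]
contact_force: [0.5, -0.2, 0.5]
width: 0.0284
pos [0.5265 0.2474 0.102 ] yaw -4.47 tilt [-0.01  0.  ] j7 -0.39 F [ 0.5 -0.2  0.5] t 3.4833 w 0.028379555618266935
shift [   0.5   -1.6 -148. ] turn [-0.0001 -0.     -0.0029]
```

Still closing; wait.

```bash
python3 -m jog '[[[0,0,0],[0,0,0]],[[0,0,0],[0,0,0]],[[0,0,0],[0,0,0]],[[0,0,0],[0,0,0]],[[0,0,0],[0,0,0]],[[0,0,0],[0,0,0]],[[0,0,0],[0,0,0]],[[0,0,0],[0,0,0]]]' -1 && python3 -m jog '[[[0,0,-15],[0,0,0]],[[0,0,-40],[0,0,0]],[[0,0,-70],[0,0,0]],[[0,0,-100],[0,0,0]],[[0,0,-130],[0,0,0]],[[0,0,-150],[0,0,0]],[[0,0,-150],[0,0,0]],[[0,0,-150],[0,0,0]]]'
python3 - <<'E'
from h import *
go([.55,-.035,.26],-90)
E
```

```text
time_s: 4.15
ee_pos: [0.5263, 0.2474, 0.102]
orientation: [[0.078, 0.997, -0.0], [0.997, -0.078, 0.0], [0.0, -0.0, -1.0]]
contact_force: [-1.8, 0.6, 0.5]
width: 0.0074
time_s: 4.82
ee_pos: [0.5272, 0.2473, 0.2521]
orientation: [[0.078, 0.997, 0.002], [0.997, -0.078, 0.001], [0.001, 0.002, -1.0]]
contact_force: [1.0, 0.3, -4.1]
width: 0.0072
pos [0.5272 0.2473 0.2521] yaw -4.48 tilt [0.12 0.04] j7 -0.46 F [ 1.   0.3 -4.1] t 4.8167 w 0.007169052615497344
shift [-279.6   44.8   -8. ] turn [ 9.0000e-04 -2.2000e-03  1.4926e+00]
```

```bash
python3 -m jog '[[[-20,3,-5],[0,0,0.1]],[[-45,8,-5],[0,0,0.22]],[[-70,12,-5],[0,0,0.34]],[[-95,16,-5],[0,0,0.46]],[[-120,20,-5],[0,0,0.58]],[[-145,24,-5],[0,0,0.7]],[[-170,28,-5],[0,0,0.82]],[[-195,32,-5],[0,0,0.94]],[[-220,36,-5],[0,0,1.06]],[[-245,40,-5],[0,0,1.18]],[[-265,43,-5],[0,0,1.3]],[[-280,45,-5],[0,0,1.4]]]' && python3 -m jog '[[[0,0,0],[0,0,0.09]],[[0,0,0],[0,0,0.09]],[[0,0,0],[0,0,0.09]],[[0,0,0],[0,0,0.09]],[[0,0,0],[0,0,0.09]]]'
python3 - <<'E'
from h import *
go([.55,-.035,.097],-90)
c=capture("side"); save(c,"s2.png"); np.savez("s2.npz",**c); W=pts(c)
E
```

```text
time_s: 5.82
ee_pos: [0.548, -0.038, 0.2546]
orientation: [[0.996, 0.084, -0.004], [0.084, -0.996, -0.002], [-0.004, 0.002, -1.0]]
contact_force: [0.6, 0.7, -2.0]
width: 0.0076
time_s: 6.23
ee_pos: [0.5492, -0.0344, 0.2562]
orientation: [[1.0, 0.006, -0.002], [0.006, -1.0, 0.0], [-0.002, -0.0, -1.0]]
contact_force: [-0.1, 0.2, -3.1]
width: 0.0077
pos [ 0.5492 -0.0344  0.2562] yaw -89.68 tilt [-0.09  0.  ] j7 -1.35 F [-0.1  0.2 -3.1] t 6.2333 w 0.007732399387727257
shift [  1.    0.6 159.2] turn [-0.0001  0.0015  0.0056]
```

View pics/s2.png

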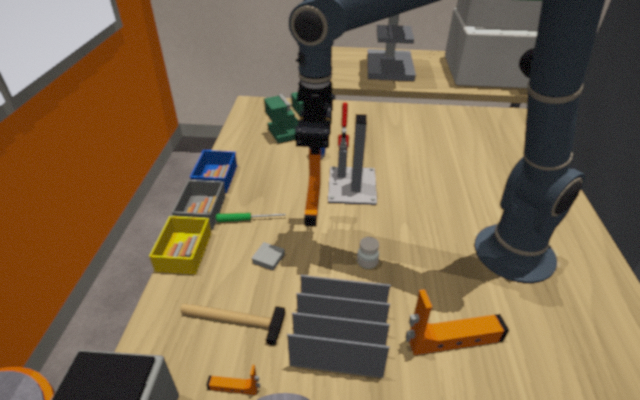

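The bracket hangs level at px (313,185), clear of the rack, jar and block. Lowering it.

```bash
python3 -m jog '[[[1,0,30],[0,0,0.005]],[[1,0,60],[0,0,0.005]],[[1,0,90],[0,0,0.005]],[[1,0,120],[0,0,0.005]],[[1,0,145],[0,0,0.005]],[[1,0,154],[0,0,0.005]],[[1,0,157],[0,0,0.005]],[[1,0,158],[0,0,0.005]],[[1,0,159],[0,0,0.005]],[[1,0,159],[0,0,0.005]]]'; python3 -c "
from h import *
go([.55,-.035,.096],-90)"
```

```text
time_s: 7.12
ee_pos: [0.5515, -0.0351, 0.0994]
orientation: [[1.0, -0.001, 0.002], [-0.001, -1.0, 0.001], [0.002, -0.001, -1.0]]
contact_force: [-1.2, 0.3, -1.2]
width: 0.0075
pos [ 0.5515 -0.0351  0.0994] yaw -90.08 tilt [0.12 0.04] j7 -1.19 F [-1.2  0.3 -1.2] t 7.1167 w 0.0074967637555946615
shift [-1.5 -0.1  3.4] turn [-0.0007 -0.0021 -0.0015]
```

```bash
python3 -m jog '[[[0,0,0.5],[0,0,0]],[[0,0,0.5],[0,0,0]],[[0,0,1],[0,0,0]],[[0,0,1],[0,0,0]],[[0,0,1],[0,0,0]]]'; python3 -c "
from h import *
go([.55,-.035,.096],-90)"
```

```text
time_s: 7.53
ee_pos: [0.551, -0.0359, 0.0975]
orientation: [[1.0, -0.003, 0.001], [-0.003, -1.0, -0.0], [0.001, 0.0, -1.0]]
contact_force: [-0.7, -2.9, 1.0]
width: 0.0074
pos [ 0.551  -0.0359  0.0975] yaw -90.16 tilt [ 0.06 -0.02] j7 -1.19 F [-0.7 -2.9  1. ] t 7.5333 w 0.0074339951865333145
shift [-1.  -0.9  1.5] turn [ 0.0004 -0.0011 -0.0027]
```

```bash
python3 -m jog '[[[0,0,0],[0,0,0]],[[0,0,0],[0,0,0]],[[0,0,0],[0,0,0]],[[0,0,0],[0,0,0]],[[0,0,0],[0,0,0]],[[0,0,0],[0,0,0]],[[0,0,0],[0,0,0]],[[0,0,0],[0,0,0]],[[0,0,0],[0,0,0]]]' 1 && python3 -m jog '[[[0,0,-30],[0,0,0]],[[0,0,-70],[0,0,0]],[[0,0,-110],[0,0,0]],[[0,0,-150],[0,0,0]],[[0,0,-155],[0,0,0]],[[0,0,-155],[0,0,0]],[[0,0,-155],[0,0,0]]]'
python3 - <<'E'
from h import *
c=capture("wrist"); save(c,"w3.png"); np.savez("w3.npz",**c); W=pts(c)
hsv=cv2.cvtColor(c["color"],cv2.COLOR_RGB2HSV)
org=(hsv[...,0]<18)&(hsv[...,1]>120)&(abs(W[...,0]-.55)<.06)&(abs(W[...,1]-.04)<.16)
for lo,hi in [(.11,.13),(.028,.037)]:
    p=W[org&(W[...,2]>lo)&(W[...,2]<hi)]
    if len(p)>5: print(len(p),np.median(p,0).round(4),cv2.minAreaRect((p[:,:2]*1000).astype(np.float32)),p.min(0).round(4),p.max(0).round(4))
go([.55,.055,.2],0)
E
```

```text
time_s: 8.28
ee_pos: [0.5506, -0.0353, 0.097]
orientation: [[1.0, -0.002, -0.0], [-0.002, -1.0, 0.0], [-0.0, -0.0, -1.0]]
contact_force: [0.2, 0.6, 1.1]
width: 0.0597
time_s: 8.87
ee_pos: [0.5502, -0.035, 0.2516]
orientation: [[1.0, -0.002, -0.0], [-0.002, -1.0, 0.001], [-0.0, -0.001, -1.0]]
contact_force: [-1.2, 0.6, -0.7]
width: 0.0866
122 [ 0.556  -0.0369  0.1191] ((555.6630859375, -36.963226318359375), (6.390850067138672, 21.65882110595703), 89.88408660888672) [ 0.5448 -0.0402  0.1112] [ 0.5665 -0.0338  0.1216]
2033 [0.5517 0.0393 0.0312] ((551.3464965820312, 29.55197525024414), (139.13621520996094, 30.56587028503418), 89.83975219726562) [ 0.5359 -0.0401  0.0281] [0.5666 0.0991 0.037 ]
pos [ 0.5496 -0.0349  0.2507] yaw -90.12 tilt [-0.14  0.02] j7 -1.35 F [-0.2  1.   0.5] t 8.9167 w 0.08683017836349231
shift [  0.3 -89.9  50.7] turn [-0.0022  0.0016 -1.5728]
```

View pics/w3.png

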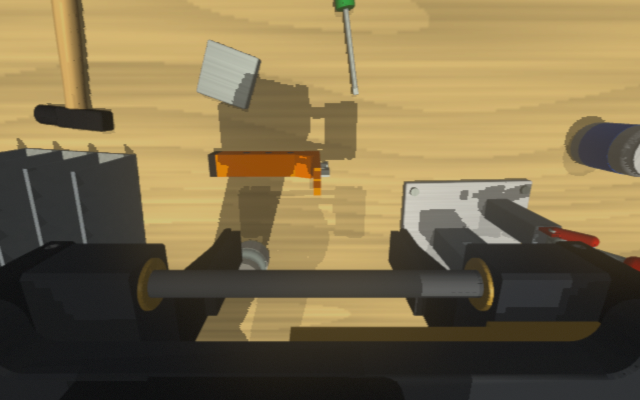

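```bash
python3 -m jog '[[[1,-7,0],[0,0,-0.12]],[[1,-14,0],[0,0,-0.24]],[[1,-21,0],[0,0,-0.36]],[[1,-28,0],[0,0,-0.48]],[[1,-35,0],[0,0,-0.6]],[[1,-42,0],[0,0,-0.72]],[[1,-49,0],[0,0,-0.84]],[[1,-56,0],[0,0,-0.96]],[[1,-63,0],[0,0,-1.08]],[[1,-70,0],[0,0,-1.2]],[[1,-77,0],[0,0,-1.32]],[[1,-84,0],[0,0,-1.44]]]' 1 && python3 -m jog '[[[0,0,40],[0,0,-0.1]],[[0,0,80],[0,0,-0.13]],[[0,0,120],[0,0,-0.13]],[[0,0,120],[0,0,-0.13]],[[0,0,120],[0,0,-0.13]],[[0,0,120],[0,0,-0.13]]]'; python3 -c "
from h import *
go([.5513,.049,.014],0)"
```

```text
time_s: 9.92
ee_pos: [0.5504, 0.049, 0.2496]
orientation: [[0.127, 0.992, -0.005], [0.992, -0.127, -0.001], [-0.002, -0.004, -1.0]]
contact_force: [-1.1, 0.4, -0.0]
width: 0.0869
time_s: 10.42
ee_pos: [0.5526, 0.0484, 0.1329]
orientation: [[0.004, 1.0, 0.001], [1.0, -0.004, -0.0], [-0.0, 0.001, -1.0]]
contact_force: [0.8, -0.3, 0.2]
width: 0.087
pos [0.5526 0.0484 0.1329] yaw -0.21 tilt [ 0.05 -0.01] j7 0.04 F [ 0.8 -0.3  0.2] t 10.4167 w 0.08701159540563252
shift [  0.6  -1.4 118.9] turn [ 0.0008  0.0002 -0.0037]
```

```bash
python3 -m jog '[[[0,-1,40],[0,0,-0.003]],[[0,-1,75],[0,0,-0.003]],[[0,-1,100],[0,0,-0.003]],[[0,-1,112],[0,0,-0.003]],[[0,-1,117],[0,0,-0.003]],[[0,-1,118],[0,0,-0.003]],[[0,-1,118],[0,0,-0.003]],[[0,-1,118],[0,0,-0.003]]]' && python3 -m jog '[[[0,0,0],[0,0,0]],[[0,0,0],[0,0,0]],[[0,0,0],[0,0,0]],[[0,0,0],[0,0,0]],[[0,0,0],[0,0,0]],[[0,0,0],[0,0,0]],[[0,0,0],[0,0,0]],[[0,0,0],[0,0,0]],[[0,0,0],[0,0,0]],[[0,0,0],[0,0,0]],[[0,0,0],[0,0,0]],[[0,0,0],[0,0,0]]]' -1 && python3 -m jog '[[[0,0,0],[0,0,0]],[[0,0,0],[0,0,0]],[[0,0,0],[0,0,0]]]' -1; python3 -c "
from h import *
go([.59,.0,.16],-60)"
```

```text
time_s: 11.08
ee_pos: [0.5525, 0.0489, 0.016]
orientation: [[0.0, 1.0, 0.004], [1.0, -0.0, 0.001], [0.001, 0.004, -1.0]]
contact_force: [-1.1, -0.1, 0.6]
width: 0.087
time_s: 12.08
ee_pos: [0.555, 0.0491, 0.0159]
orientation: [[0.0, 1.0, 0.009], [1.0, -0.0, 0.001], [0.001, 0.009, -1.0]]
contact_force: [5.6, 0.8, 9.0]
width: 0.0152
time_s: 12.33
ee_pos: [0.5545, 0.049, 0.0161]
orientation: [[0.0, 1.0, 0.007], [1.0, -0.0, 0.001], [0.001, 0.007, -1.0]]
contact_force: [1.1, 0.6, 5.2]
width: 0.0019
pos [0.5545 0.049  0.0161] yaw -0.0 tilt [0.41 0.05] j7 0.14 F [1.1 0.6 5.2] t 12.3333 w 0.0019348256783281172
shift [ -48.9   36.5 -143.7] turn [ 0.006  -0.0046  1.0471]
```

The jaws closed on nothing, so I'm looking.

Run:
```python
from h import *
c=capture("side"); save(c,"s4.png"); np.savez("s4.npz",**c); 
d=capture("wrist"); save(d,"w4.png"); np.savez("w4.npz",**d)
cv2.imwrite("pics/c4.png",np.hstack([cv2.resize(c["color"][80:290,220:430],(400,400)),cv2.resize(d["color"],(400,250)).repeat(1,0) if 0 else np.vstack([cv2.resize(d["color"],(400,250)),np.zeros((150,400,3),np.uint8)])])[...,::-1])
```

```text
(no output)
```

View pics/c4.png

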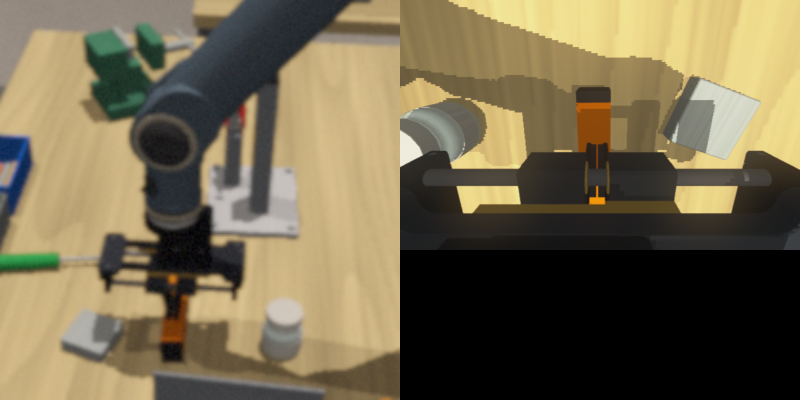

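Run:
```python
from h import *
for n in ["s4","w4"]:
    c=dict(np.load(n+".npz")); W=pts(c); hsv=cv2.cvtColor(c["color"],cv2.COLOR_RGB2HSV)
    m=(hsv[...,0]<18)&(hsv[...,1]>120)&(abs(W[...,0]-.55)<.07)&(abs(W[...,1]-.04)<.15)
    for lo,hi in [(-.01,.02),(.02,.04),(.04,.06),(.06,.09),(.09,.14)]:
        p=W[m&(W[...,2]>lo)&(W[...,2]<hi)]
        if len(p)>3: print(n,lo,len(p),np.percentile(p,3,axis=0).round(4),np.percentile(p,97,axis=0).round(4),np.median(p,0).round(4))
c=dict(np.load("s4.npz")); d=dict(np.load("w4.npz"))
cv2.imwrite("pics/c5.png",np.hstack([cv2.resize(c["color"][190:280,260:350],(400,400),interpolation=cv2.INTER_CUBIC),cv2.resize(d["color"][130:400,220:420],(296,400),interpolation=cv2.INTER_CUBIC)])[...,::-1])
```

```text
s4 -0.01 55 [ 5.335e-01 -3.000e-04 -2.900e-03] [0.5726 0.1025 0.0188] [0.5366 0.0482 0.0018]
s4 0.02 222 [0.5375 0.0039 0.0252] [0.5666 0.101  0.038 ] [0.55   0.0712 0.0323]
s4 0.04 14 [ 0.5455 -0.0188  0.0405] [0.564  0.0625 0.0577] [0.5593 0.059  0.0458]
s4 0.06 16 [0.5404 0.0552 0.0633] [0.5589 0.0614 0.0832] [0.5431 0.0597 0.0781]
s4 0.09 58 [0.5262 0.038  0.0979] [0.5717 0.0881 0.1379] [0.5469 0.0749 0.126 ]
w4 -0.01 97 [ 0.5307  0.0374 -0.002 ] [5.363e-01 8.980e-02 2.000e-04] [ 0.5313  0.0648 -0.0008]
w4 0.02 3958 [0.5359 0.051  0.0302] [0.5641 0.0967 0.0327] [0.5504 0.0772 0.0314]
w4 0.04 89 [0.5437 0.0536 0.0405] [0.5621 0.0604 0.0586] [0.5521 0.0585 0.0497]
w4 0.06 104 [0.5474 0.0385 0.0682] [0.558  0.0586 0.0858] [0.5521 0.0425 0.0811]
w4 0.09 57 [0.5435 0.0449 0.0929] [0.5585 0.0871 0.1282] [0.55   0.0727 0.1077]
```

View pics/c5.png

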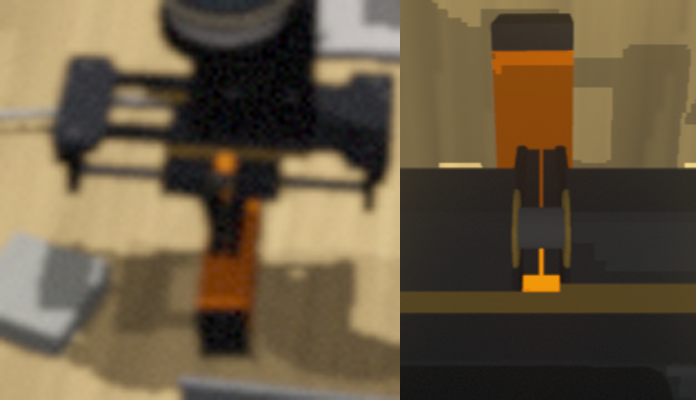

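Run:
```python
from h import *
c=dict(np.load("w4.npz")); W=pts(c)
for v in range(218,330,6): print(v,[W[v,u].round(3).tolist() for u in (303,310,315,320,328)])
c=dict(np.load("s4.npz")); W=pts(c)
print("side")
for v in range(220,262,3): print(v,[W[v,u].round(3).tolist() for u in (305,309,313)])
R=sense(); print(R["joint_pos"])
```

```text
218 [[0.546, 0.066, 0.031], [0.55, 0.066, 0.033], [0.553, 0.066, 0.032], [0.556, 0.066, 0.031], [0.56, 0.066, 0.031]]
224 [[0.546, 0.062, 0.03], [0.55, 0.063, 0.032], [0.553, 0.062, 0.031], [0.556, 0.062, 0.031], [0.56, 0.063, 0.032]]
230 [[0.546, 0.059, 0.033], [0.55, 0.059, 0.031], [0.553, 0.059, 0.032], [0.556, 0.058, 0.031], [0.56, 0.06, 0.035]]
236 [[0.546, 0.06, 0.043], [0.55, 0.058, 0.039], [0.553, 0.055, 0.031], [0.555, 0.059, 0.039], [0.56, 0.06, 0.042]]
242 [[0.546, 0.06, 0.05], [0.55, 0.059, 0.048], [0.553, 0.051, 0.032], [0.555, 0.059, 0.048], [0.559, 0.06, 0.05]]
248 [[0.547, 0.06, 0.057], [0.55, 0.059, 0.055], [0.553, 0.047, 0.031], [0.555, 0.059, 0.054], [0.559, 0.06, 0.058]]
254 [[0.547, 0.059, 0.061], [0.55, 0.059, 0.061], [0.553, 0.043, 0.031], [0.555, 0.059, 0.061], [0.559, 0.058, 0.06]]
260 [[0.547, 0.06, 0.07], [0.55, 0.059, 0.067], [0.553, 0.039, 0.031], [0.555, 0.058, 0.065], [0.559, 0.06, 0.07]]
266 [[0.547, 0.06, 0.074], [0.55, 0.058, 0.072], [0.553, 0.036, 0.032], [0.555, 0.059, 0.072], [0.558, 0.06, 0.075]]
272 [[0.549, 0.082, 0.116], [0.551, 0.083, 0.117],
[... 1554 characters left out ...]
 0.082], [0.545, 0.062, 0.083]]
238 [[0.567, 0.058, 0.066], [0.556, 0.058, 0.068], [0.546, 0.06, 0.07]]
241 [[0.573, 0.003, -0.001], [0.556, 0.06, 0.058], [0.546, 0.06, 0.059]]
244 [[0.572, 0.012, -0.004], [0.556, 0.057, 0.044], [0.545, 0.062, 0.05]]
247 [[0.567, 0.057, 0.032], [0.556, 0.059, 0.035], [0.546, 0.058, 0.035]]
250 [[0.566, 0.067, 0.031], [0.556, 0.067, 0.031], [0.545, 0.064, 0.03]]
253 [[0.565, 0.08, 0.034], [0.555, 0.078, 0.032], [0.544, 0.077, 0.032]]
256 [[0.564, 0.087, 0.03], [0.554, 0.087, 0.031], [0.543, 0.091, 0.036]]
259 [[0.563, 0.1, 0.033], [0.552, 0.101, 0.035], [0.542, 0.1, 0.035]]
[-0.46079826  0.53885832  0.38864671  2.00326834 -0.3247244   0.65569912
  0.13727452]
```

Run:
```python
from h import *
for n in ["w1","w3"]:
    c=dict(np.load(n+".npz")); W=pts(c)
    for (u0,u1) in [(215,245),(385,420)]:
        p=W[225:262,u0:u1].reshape(-1,3); p=p[(p[:,2]>.15)]
        print(n,len(p),p[np.argsort(p[:,2])[[0,5,20,60]]].round(3).tolist())
c=dict(np.load("s2.npz")); W=pts(c); hsv=cv2.cvtColor(c["color"],cv2.COLOR_RGB2HSV)
m=(hsv[...,0]<18)&(hsv[...,1]>120)&(abs(W[...,0]-.55)<.05)&(abs(W[...,1])<.15)&(W[...,2]>.1)
for v in range(140,230,5):
    r=np.where(m[v])[0]; print(v,len(r),W[v,r].mean(0).round(3) if len(r) else W[v,314].round(3))
```

```text
w1 804 [[0.471, 0.264, 0.266], [0.475, 0.262, 0.266], [0.479, 0.263, 0.267], [0.474, 0.263, 0.269]]
w1 857 [[0.564, 0.241, 0.266], [0.571, 0.258, 0.266], [0.568, 0.257, 0.267], [0.568, 0.257, 0.268]]
w3 807 [[0.561, 0.016, 0.268], [0.545, 0.008, 0.268], [0.561, 0.015, 0.269], [0.56, 0.008, 0.271]]
w3 860 [[0.561, -0.086, 0.268], [0.559, -0.082, 0.268], [0.559, -0.079, 0.269], [0.56, -0.083, 0.271]]
140 1 [0.539 0.051 0.361]
145 0 [0.544 0.051 0.348]
150 2 [ 0.56  -0.028  0.282]
155 12 [ 0.552 -0.031  0.266]
160 11 [ 0.551 -0.032  0.25 ]
165 11 [ 0.551 -0.033  0.235]
170 11 [ 0.551 -0.034  0.218]
175 11 [ 0.551 -0.034  0.202]
180 12 [ 0.551 -0.021  0.197]
185 12 [ 0.55  -0.009  0.189]
190 13 [0.55  0.01  0.188]
195 13 [0.55  0.029 0.188]
200 13 [0.549 0.046 0.186]
205 13 [0.55  0.065 0.186]
210 9 [0.549 0.079 0.183]
215 11 [0.547 0.098 0.184]
220 1 [0.537 0.107 0.178]
225 0 [0.539 0.102 0.156]
```

Both wrist views show the true fingertips about 16 mm above the reported TCP height (0.267 against 0.250), where the spec puts them 11 mm below it. The jaws therefore closed on top of the arm. I'll take tip z = reported z + 16 mm from here, and lift, open, then go lower.

```bash
python3 -m jog '[[[0,0,-10],[0,0,0]],[[0,0,-20],[0,0,0]],[[0,0,-20],[0,0,0]],[[0,0,-20],[0,0,0]],[[0,0,-20],[0,0,0]],[[0,0,-20],[0,0,0]],[[0,0,-20],[0,0,0]],[[0,0,-20],[0,0,0]],[[0,0,-20],[0,0,0]],[[0,0,-20],[0,0,0]],[[0,0,-20],[0,0,0]],[[0,0,-20],[0,0,0]]]' 1 ; python3 -m jog '[[[0,0,0],[0,0,0]],[[0,0,0],[0,0,0]],[[0,0,0],[0,0,0]]]'
python3 - <<'E'
from h import *
c=capture("wrist"); W=pts(c); np.savez("w6.npz",**c)
hsv=cv2.cvtColor(c["color"],cv2.COLOR_RGB2HSV)
org=(hsv[...,0]<18)&(hsv[...,1]>120)&(abs(W[...,0]-.55)<.06)&(abs(W[...,1]-.04)<.16)
p=W[org&(W[...,2]>.025)&(W[...,2]<.037)]; print(len(p),cv2.minAreaRect((p[:,:2]*1000).astype(np.float32)))
for (u0,u1) in [(215,245),(385,420)]:
    p=W[225:262,u0:u1].reshape(-1,3); p=p[(p[:,2]>.04)]; print(len(p),p[np.argsort(p[:,2])[[0,5,20,60]]].round(3).tolist())
go([.5515,.049,-.010],0)
E
```

```text
time_s: 13.43
ee_pos: [0.5508, 0.0487, 0.034]
orientation: [[0.0, 1.0, -0.0], [1.0, -0.0, 0.0], [0.0, -0.0, -1.0]]
contact_force: [-0.5, 0.1, -0.2]
width: 0.073
time_s: 13.68
ee_pos: [0.5508, 0.0487, 0.0341]
orientation: [[0.0, 1.0, 0.0], [1.0, -0.0, 0.0], [0.0, 0.0, -1.0]]
contact_force: [-0.9, -0.1, -0.1]
width: 0.0851
5337 ((551.123779296875, 39.139034271240234), (30.102285385131836, 117.97528076171875), 0.6656931042671204)
824 [[0.508, 0.044, 0.05], [0.508, 0.052, 0.051], [0.503, 0.06, 0.052], [0.509, 0.041, 0.053]]
873 [[0.602, 0.06, 0.05], [0.594, 0.042, 0.05], [0.602, 0.06, 0.052], [0.597, 0.059, 0.053]]
pos [0.5508 0.0487 0.0341] yaw -0.0 tilt [-0.    0.01] j7 0.12 F [0.2 0.1 0.5] t 13.7333 w 0.08591007034976145
shift [ 0.3  0.7 44.1] turn [-0.     -0.0001 -0.    ]
```

```bash
python3 -m jog '[[[0,0,15],[0,0,0]],[[0,0,28],[0,0,0]],[[0,0,38],[0,0,0]],[[0,0,43],[0,0,0]],[[0,0,43],[0,0,0]],[[0,0,43],[0,0,0]]]' && python3 -m jog '[[[0,0,0],[0,0,0]],[[0,0,0],[0,0,0]],[[0,0,0],[0,0,0]],[[0,0,0],[0,0,0]],[[0,0,0],[0,0,0]],[[0,0,0],[0,0,0]],[[0,0,0],[0,0,0]],[[0,0,0],[0,0,0]],[[0,0,0],[0,0,0]],[[0,0,0],[0,0,0]],[[0,0,0],[0,0,0]],[[0,0,0],[0,0,0]]]' -1; python3 -c "
from h import *
go([.5515,.049,-.010],0)"
```

```text
time_s: 14.23
ee_pos: [0.5508, 0.0486, -0.009]
orientation: [[0.0, 1.0, -0.0], [1.0, -0.0, -0.0], [-0.0, -0.0, -1.0]]
contact_force: [-0.3, -0.9, 0.3]
width: 0.0871
time_s: 15.23
ee_pos: [0.5508, 0.0487, -0.0089]
orientation: [[0.0, 1.0, 0.0], [1.0, -0.0, 0.0], [0.0, 0.0, -1.0]]
contact_force: [-0.4, -0.5, -0.4]
width: 0.0298
pos [ 0.5508  0.0487 -0.0089] yaw -0.0 tilt [0.   0.01] j7 0.16 F [-0.4 -0.5 -0.4] t 15.2333 w 0.02979117667817724
shift [0.3 0.7 1.1] turn [ 0.     -0.0001 -0.    ]
```

```bash
python3 -m jog '[[[0,0,0],[0,0,0]],[[0,0,0],[0,0,0]],[[0,0,0],[0,0,0]],[[0,0,-20],[0,0,0]],[[0,0,-45],[0,0,0]],[[0,0,-70],[0,0,0]],[[0,0,-95],[0,0,0]],[[0,0,-110],[0,0,0]],[[0,0,-110],[0,0,0]],[[0,0,-110],[0,0,0]]]'
python3 - <<'E'
from h import *
go([.65,-.15,.1],-90)
c=capture("top"); W=pts(c)
hsv=cv2.cvtColor(c["color"],cv2.COLOR_RGB2HSV)
m=(hsv[...,0]<18)&(hsv[...,1]>120)&(abs(W[...,0]-.55)<.07)&(abs(W[...,1]-.04)<.15)&(W[...,2]>.05)
for lo,hi in [(.12,.15),(.2,.25)]:
    p=W[m&(W[...,2]>lo)&(W[...,2]<hi)]
    if len(p)>3: print(len(p),p.min(0).round(3),p.max(0).round(3),np.median(p,0).round(3))
E
```

```text
time_s: 16.07
ee_pos: [0.5505, 0.0489, 0.1009]
orientation: [[-0.0, 1.0, 0.0], [1.0, 0.0, 0.001], [0.001, 0.0, -1.0]]
contact_force: [-0.4, 0.6, -3.7]
width: 0.03
pos [0.5505 0.0489 0.1009] yaw 0.01 tilt [0.01 0.03] j7 0.07 F [-0.4  0.6 -3.7] t 16.0667 w 0.02996100885055722
shift [-199.    99.4    0.8] turn [-3.0000e-04 -5.0000e-04  1.5711e+00]
164 [ 0.537 -0.041  0.121] [0.567 0.014 0.15 ] [ 0.55  -0.014  0.144]
39 [ 0.529 -0.042  0.204] [0.565 0.015 0.232] [ 0.545 -0.037  0.228]
```

```bash
python3 -m jog '[[[-10,10,0],[0,0,0.1]],[[-24,20,0],[0,0,0.2]],[[-40,30,0],[0,0,0.32]],[[-56,42,0],[0,0,0.44]],[[-72,54,0],[0,0,0.56]],[[-88,66,0],[0,0,0.68]],[[-104,78,0],[0,0,0.8]],[[-120,90,0],[0,0,0.92]],[[-136,99,0],[0,0,1.04]],[[-152,99,0],[0,0,1.16]],[[-168,99,0],[0,0,1.28]],[[-184,99,0],[0,0,1.4]]]' && python3 -m jog '[[[-5,-10,0],[0,0,0.1]],[[-7,-15,0],[0,0,0.171]],[[-7,-15,0],[0,0,0.171]],[[-7,-15,0],[0,0,0.171]]]'
python3 - <<'E'
from h import *
go([.603,-.239,.0721],-90)
E
```

```text
time_s: 17.12
ee_pos: [0.6484, -0.1357, 0.0982]
orientation: [[0.986, 0.164, -0.004], [0.164, -0.986, 0.0], [-0.004, -0.001, -1.0]]
contact_force: [0.1, -0.5, -3.7]
width: 0.0298
time_s: 17.45
ee_pos: [0.6394, -0.121, 0.0989]
orientation: [[1.0, 0.003, -0.003], [0.003, -1.0, -0.0], [-0.003, 0.0, -1.0]]
contact_force: [0.3, 0.7, -3.0]
width: 0.0298
pos [ 0.6394 -0.121   0.0989] yaw -89.85 tilt [-0.19 -0.01] j7 -0.95 F [ 0.3  0.7 -3. ] t 17.45 w 0.029812903808070022
shift [-36.7 117.9  27. ] turn [0.0001 0.0033 0.0026]
```

```bash
python3 -m jog '[[[-3,15,5],[0,0.002,0.002]],[[-8,40,12],[0,0.002,0.002]],[[-15,65,20],[0,0.002,0.002]],[[-22,90,25],[0,0.002,0.002]],[[-27,110,25],[0,0.002,0.002]],[[-27,118,25],[0,0.002,0.002]],[[-27,118,25],[0,0.002,0.002]],[[-27,118,25],[0,0.002,0.002]],[[-27,118,25],[0,0.002,0.002]]]'
python3 - <<'E'
from h import *
go([.603,-.239,.0721],-90)
t=capture("top"); W=pts(t); np.savez("t7.npz",**t)
s=capture("side"); V=pts(s); np.savez("s7.npz",**s)
w=capture("wrist"); U=pts(w); np.savez("w7.npz",**w)
for n,c,P in [("top",t,W),("side",s,V),("wrist",w,U)]:
    hsv=cv2.cvtColor(c["color"],cv2.COLOR_RGB2HSV)
    o=(hsv[...,0]<18)&(hsv[...,1]>120)&(P[...,0]>.47)&(P[...,0]<.72)&(abs(P[...,1]+.239)<.06)&(P[...,2]>.05)
    for lo,hi in [(.07,.095),(.095,.125),(.19,.23)]:
        p=P[o&(P[...,2]>lo)&(P[...,2]<hi)]
        if len(p)>3: print(n,lo,len(p),np.percentile(p,3,axis=0).round(4),np.percentile(p,97,axis=0).round(4))
    p=P[(P[...,2]>.245)&(P[...,2]<.268)&(abs(P[...,1]+.239)<.05)&(abs(P[...,0]-.437)<.03)]
    if len(p): print(n,"upr",len(p),np.percentile(p,3,axis=0).round(4),np.percentile(p,97,axis=0).round(4))
cv2.imwrite("pics/c7.png",np.hstack([cv2.resize(s["color"][60:220,290:410],(360,480),interpolation=2),cv2.resize(w["color"],(430,269)) if 0 else cv2.resize(w["color"][60:340,150:490],(430,354))[:].copy() if 0 else np.vstack([cv2.resize(w["color"],(430,269)),np.zeros((211,430,3),np.uint8)])])[...,::-1])
E
```

```text
time_s: 18.2
ee_pos: [0.6144, -0.2373, 0.0756]
orientation: [[1.0, 0.001, 0.002], [0.001, -1.0, 0.002], [0.002, -0.002, -1.0]]
contact_force: [-0.1, 0.5, -3.8]
width: 0.0299
pos [ 0.6144 -0.2373  0.0756] yaw -89.94 tilt [0.12 0.1 ] j7 -0.76 F [-0.1  0.5 -3.8] t 18.2 w 0.02992663148874809
shift [-11.4   1.6   3.5] turn [-0.0018 -0.0021  0.001 ]
top 0.095 8 [ 0.5256 -0.2538  0.1043] [ 0.5491 -0.2336  0.1245]
top 0.19 49 [ 0.5251 -0.2542  0.1994] [ 0.5327 -0.2269  0.2065]
top upr 335 [ 0.4227 -0.2621  0.2533] [ 0.4524 -0.2137  0.263 ]
side 0.07 119 [ 0.527  -0.2275  0.0833] [ 0.6602 -0.2159  0.0945]
side 0.095 344 [ 0.5274 -0.2496  0.0955] [ 0.6612 -0.2124  0.1235]
side 0.19 29 [ 0.5243 -0.2512  0.1917] [ 0.6292 -0.1861  0.2246]
side upr 147 [ 0.421  -0.2601  0.247 ] [ 0.4517 -0.2102  0.2601]
wrist 0.07 11 [ 0.6237 -0.2588  0.0925] [ 0.6256 -0.2157  0.0949]
wrist 0.095 7743 [ 0.5797 -0.252   0.1143] [ 0.6614 -0.2229  0.1171]
```

View pics/c7.png

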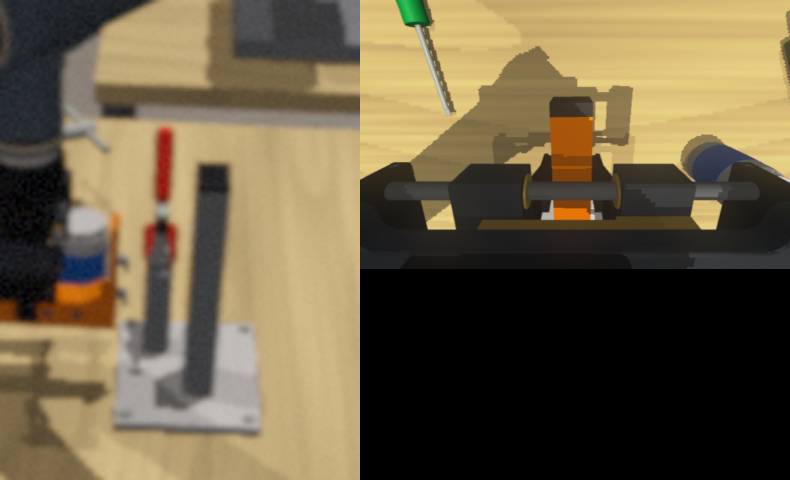

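Run:
```python
from h import *
def rect(c,m,z,name):
    n,l,st,_=cv2.connectedComponentsWithStats(m.astype(np.uint8)); k=1+np.argmax(st[1:,4]); m=l==k
    ct=max(cv2.findContours(m.astype(np.uint8),0,1)[0],key=cv2.contourArea).reshape(-1,2)
    P=np.array([ray(c,u,v,z)[:2]*1000 for u,v in ct]); P=P.astype(np.float32)
    vv,uu=np.nonzero(m); cen=np.mean([ray(c,u,v,z)[:2]*1000 for u,v in zip(uu,vv)],0)
    print(name,m.sum(),np.round(cv2.minAreaRect(P)[0],1),np.round(cv2.minAreaRect(P)[1],1),round(cv2.minAreaRect(P)[2],1),"centroid",cen.round(1))
t0=dict(np.load("top0.npz")); t7=dict(np.load("t7.npz")); s0=dict(np.load("side0.npz")); s7=dict(np.load("s7.npz"))
for n,c in [("top0",t0),("t7",t7),("side0",s0),("s7",s7)]:
    W=pts(c); hsv=cv2.cvtColor(c["color"],cv2.COLOR_RGB2HSV); X,Y,Z=[W[...,i] for i in range(3)]
    near=(X>.36)&(X<.54)&(Y>-.36)&(Y<-.15)
    rect(c,near&(abs(Z-.259)<.006)&(Y>-.275),.259,n+" upr")
    b=near&(hsv[...,1]<70)&(hsv[...,2]>60)&(Z<.02)&(Z>.004)
    rect(c,cv2.morphologyEx(b.astype(np.uint8),3,np.ones((5,5)))>0,.012,n+" base")
    r=(X>.46)&(X<.51)&(Y<-.28)&(Y>-.42)&((hsv[...,0]<6)|(hsv[...,0]>174))&(hsv[...,1]>150)
    print("handle x",np.median(X[r]).round(4))
    if "7" in n:
        o=(hsv[...,0]<20)&(hsv[...,1]>120)&(abs(X-.529)<.012)&(abs(Y+.239)<.03)&(Z>.195)&(Z<.212)
        rect(c,o,.2045,n+" plate top")
```

```text
top0 upr 324 [ 438.4 -238.5] [51.2 31.3] 88.6 centroid [ 437.6 -238.7]
top0 base 2799 [ 447.8 -256.6] [151.1 181.1] 1.1 centroid [ 444.9 -248.2]
handle x 0.4836
t7 upr 328 [ 438.4 -238.5] [51.2 31.3] 88.6 centroid [ 437.6 -238.4]
t7 base 2493 [ 448.  -256.2] [150.9 180.9] 1.0 centroid [ 438.3 -255.3]
handle x 0.4837
t7 plate top 48 [ 528.8 -240.3] [28.3  7.1] 88.5 centroid [ 528.7 -240.9]
side0 upr 126 [ 436.2 -229.1] [31.  61.4] 0.6 centroid [ 436.6 -230.1]
side0 base 1358 [ 448.1 -248.6] [149.3 189.2] 1.1 centroid [ 448.2 -232.9]
handle x 0.4834
s7 upr 121 [ 436.3 -230.7] [31.  58.2] 0.6 centroid [ 436.5 -230.8]
s7 base 1377 [ 448.2 -248.7] [149.4 188.7] 1.0 centroid [ 448.1 -233.4]
handle x 0.4829
s7 plate top 20 [ 526.5 -228.9] [ 5.9 38.5] 3.5 centroid [ 527.2 -230.9]
```

```bash
python3 -m jog '[[[-10,-1.4,3],[-0.001,-0.002,-0.0165]],[[-25,-1.4,3.5],[-0.001,-0.002,-0.0165]],[[-40,-1.4,3.5],[-0.001,-0.002,-0.0165]],[[-48,-1.4,3.5],[-0.001,-0.002,-0.0165]],[[-51.4,-1.4,3.5],[-0.001,-0.002,-0.0165]],[[-51.4,-1.4,3.5],[-0.001,-0.002,-0.0165]],[[-51.4,-1.4,3.5],[-0.001,-0.002,-0.0165]],[[-51.4,-1.4,3.5],[-0.001,-0.002,-0.0165]]]'
python3 - <<'E'
from h import *
go([.548,-.236,.0722],-89)
E
```

```text
time_s: 19.02
ee_pos: [0.5632, -0.2379, 0.0726]
orientation: [[1.0, 0.015, 0.001], [0.015, -1.0, -0.001], [0.001, 0.001, -1.0]]
contact_force: [0.2, 0.2, -4.0]
width: 0.0298
pos [ 0.5632 -0.2379  0.0726] yaw -89.11 tilt [ 0.07 -0.07] j7 -0.7 F [ 0.2  0.2 -4. ] t 19.0167 w 0.0297855369273003
shift [-15.1  -2.1   0.4] turn [ 0.0013 -0.0011 -0.002 ]
```

```bash
python3 -m jog '[[[0,-2,0],[0,0,-0.001]],[[0,-2,0],[0,0,-0.001]],[[-3,-2,0],[0,0,-0.001]],[[-6,-2,0],[0,0,-0.001]],[[-9,-2,0],[0,0,-0.001]],[[-12,-2,0],[0,0,-0.001]],[[-13,-2,0],[0,0,-0.001]],[[-13,-2,0],[0,0,-0.001]]]'
python3 - <<'E'
from h import *
go([.543,-.236,.0722],-89)
E
```

```text
time_s: 19.68
ee_pos: [0.5484, -0.2365, 0.0725]
orientation: [[1.0, 0.015, -0.0], [0.015, -1.0, -0.001], [-0.0, 0.001, -1.0]]
contact_force: [-0.0, 0.4, -3.2]
width: 0.0295
pos [ 0.5484 -0.2365  0.0725] yaw -89.16 tilt [-0.01 -0.04] j7 -0.7 F [-0.   0.4 -3.2] t 19.6833 w 0.02953429934228161
shift [-5.4 -0.6  0.3] turn [ 0.0008  0.0001 -0.0027]
```

```bash
python3 -m jog '[[[-2,0,0],[0,0,-0.001]],[[-4,0,0],[0,0,-0.001]],[[-5,0,0],[0,0,-0.001]],[[-6,0,0],[0,0,-0.001]],[[-6,0,0],[0,0,-0.001]],[[-6,0,0],[0,0,-0.001]]]'
python3 - <<'E'
from h import *
go([.543,-.236,.0722],-89)
E
```

```text
time_s: 20.18
ee_pos: [0.5429, -0.2364, 0.0725]
orientation: [[1.0, 0.016, 0.0], [0.016, -1.0, -0.001], [0.0, 0.001, -1.0]]
contact_force: [0.3, 1.4, -3.7]
width: 0.0297
pos [ 0.5429 -0.2364  0.0725] yaw -89.06 tilt [ 0.   -0.05] j7 -0.69 F [ 0.3  1.4 -3.7] t 20.1833 w 0.02965775109698823
shift [ 0.1 -0.4  0.3] turn [ 0.0009 -0.0001 -0.0011]
```

Tabs have gone in with no face force. Pressing on until contact.

```bash
python3 -m jog '[[[-1,0,0],[0,0,0]],[[-2,0,0],[0,0,0]],[[-3,0,0],[0,0,0]],[[-3,0,0],[0,0,0]]]'
python3 - <<'E'
from h import *
go([.543,-.236,.0722],-89)
E
```

```text
time_s: 20.52
ee_pos: [0.5428, -0.2365, 0.0727]
orientation: [[1.0, 0.017, 0.005], [0.017, -1.0, -0.003], [0.005, 0.003, -1.0]]
contact_force: [7.8, -2.2, -8.6]
width: 0.0298
pos [ 0.5428 -0.2365  0.0727] yaw -89.0 tilt [ 0.29 -0.16] j7 -0.69 F [ 7.8 -2.2 -8.6] t 20.5167 w 0.02980169944454843
shift [ 0.2 -0.5  0.5] turn [ 0.0029 -0.005   0.    ]
```

Flush, with about 8 N on the face. Easing the press and lowering.

```bash
python3 -m jog '[[[2,0,0],[0,0,0]],[[2,0,3],[0,0,0]],[[2,0,6],[0,0,0]],[[2,0,8],[0,0,0]],[[2,0,10],[0,0,0]],[[2,0,10],[0,0,0]]]'
python3 - <<'E'
from h import *
go([.543,-.236,.061],-89)
E
```

```text
time_s: 21.02
ee_pos: [0.5423, -0.2365, 0.0622]
orientation: [[1.0, 0.016, 0.001], [0.016, -1.0, -0.001], [0.001, 0.001, -1.0]]
contact_force: [4.3, -0.4, -3.9]
width: 0.0298
pos [ 0.5423 -0.2365  0.0622] yaw -89.07 tilt [ 0.04 -0.07] j7 -0.68 F [ 4.3 -0.4 -3.9] t 21.0167 w 0.02975591373631452
shift [ 0.7 -0.5  1.2] turn [ 0.0012 -0.0006 -0.0011]
```

```bash
python3 -m jog '[[[0,0,1],[0,0,0]],[[0,0,2],[0,0,0]],[[0,0,3],[0,0,0]],[[0,0,3.5],[0,0,0]],[[0,0,3.5],[0,0,0]]]'
python3 - <<'E'
from h import *
go([.543,-.236,.061],-89)
E
```

```text
time_s: 21.43
ee_pos: [0.5424, -0.237, 0.0595]
orientation: [[1.0, 0.016, 0.001], [0.016, -1.0, -0.002], [0.001, 0.002, -1.0]]
contact_force: [3.3, -0.3, 3.4]
width: 0.03
pos [ 0.5424 -0.237   0.0595] yaw -89.05 tilt [ 0.07 -0.1 ] j7 -0.68 F [ 3.3 -0.3  3.4] t 21.4333 w 0.030010861531744547
shift [ 0.6 -1.  -1.5] turn [ 0.0017 -0.0011 -0.001 ]
```

```bash
python3 -m jog '[[[0,0,1],[0,0,0]],[[0,0,2],[0,0,0]],[[0,0,2],[0,0,0]]]'; python3 -m jog '[[[0,0,-2],[0,0,0]],[[0,0,-3],[0,0,0]],[[1,0,-3],[0,0,0]]]';python3 - <<'E'
from h import *
go([.543,-.236,.061],-89)
E
```

```text
time_s: 21.68
ee_pos: [0.5427, -0.2371, 0.0578]
orientation: [[1.0, 0.016, 0.002], [0.016, -1.0, -0.002], [0.002, 0.002, -1.0]]
contact_force: [2.4, 1.2, 6.9]
width: 0.0297
time_s: 21.93
ee_pos: [0.5424, -0.2364, 0.0593]
orientation: [[1.0, 0.016, -0.001], [0.016, -1.0, -0.001], [-0.001, 0.001, -1.0]]
contact_force: [1.3, -1.7, -3.8]
width: 0.0298
pos [ 0.5424 -0.2364  0.0593] yaw -89.06 tilt [-0.05 -0.07] j7 -0.68 F [ 1.3 -1.7 -3.8] t 21.9333 w 0.02983457349804497
shift [ 0.6 -0.4 -1.7] turn [ 0.0012  0.0008 -0.0011]
```

```bash
python3 -m jog '[[[0,0,1.5],[0,0,0]],[[0,0,1.5],[0,0,0]],[[0,0,1.5],[0,0,0]]]'; python3 -m jog '[[[0,0,0],[0,0,0]],[[0,0,0],[0,0,0]],[[0,0,0],[0,0,0]],[[0,0,0],[0,0,0]],[[0,0,0],[0,0,0]],[[0,0,0],[0,0,0]],[[0,0,0],[0,0,0]],[[0,0,0],[0,0,0]]]' 1
python3 - <<'E'
from h import *
go([.543,-.236,.061],-89)
for n in ["side","wrist","top"]:
    c=capture(n); P=pts(c); np.savez(n+"8.npz",**c)
    hsv=cv2.cvtColor(c["color"],cv2.COLOR_RGB2HSV)
    o=(hsv[...,0]<18)&(hsv[...,1]>120)&(P[...,0]>.44)&(P[...,0]<.65)&(abs(P[...,1]+.239)<.03)
    for lo,hi in [(.06,.09),(.095,.115),(.17,.21)]:
        p=P[o&(P[...,2]>lo)&(P[...,2]<hi)]
        if len(p)>3: print(n,lo,len(p),np.percentile(p,3,axis=0).round(4),np.percentile(p,97,axis=0).round(4),np.median(p,0).round(4))
    if n=="wrist":
        q=P[o&(P[...,2]>.095)&(P[...,2]<.115)]; print("pitch deg",np.degrees(np.polyfit(q[:,0],q[:,2],1)[0]))
E
```

```text
time_s: 22.18
ee_pos: [0.5425, -0.2363, 0.0582]
orientation: [[1.0, 0.016, -0.001], [0.016, -1.0, -0.0], [-0.001, 0.0, -1.0]]
contact_force: [2.7, 1.2, -0.7]
width: 0.0296
time_s: 22.85
ee_pos: [0.5429, -0.2364, 0.0584]
orientation: [[1.0, 0.016, -0.0], [0.016, -1.0, -0.001], [-0.0, 0.001, -1.0]]
contact_force: [0.7, 0.4, -0.3]
width: 0.0752
pos [ 0.5429 -0.2364  0.0584] yaw -89.07 tilt [-0.01 -0.05] j7 -0.68 F [ 0.7  0.4 -0.3] t 22.85 w 0.07520556883280169
shift [ 0.1 -0.4 -2.6] turn [ 0.0009  0.0001 -0.0012]
side 0.06 226 [ 0.4563 -0.2269  0.0673] [ 0.5911 -0.2181  0.0889] [ 0.5143 -0.2221  0.0792]
side 0.095 144 [ 0.4544 -0.2492  0.0959] [ 0.592  -0.2184  0.1116] [ 0.4804 -0.2273  0.1009]
side 0.17 49 [ 0.4524 -0.264   0.1724] [ 0.4892 -0.2165  0.1903] [ 0.4594 -0.2356  0.1858]
wrist 0.095 7409 [ 0.5089 -0.2499  0.0962] [ 0.5901 -0.2221  0.0997] [ 0.5609 -0.2358  0.0977]
wrist 0.17 55 [ 0.566  -0.2428  0.1702] [ 0.5675 -0.229   0.1719] [ 0.5667 -0.2362  0.171 ]
pitch deg -1.7906548268005629
top 0.17 23 [ 0.4573 -0.2519  0.1853] [ 0.4643 -0.2368  0.1931] [ 0.4597 -0.2456  0.1891]
```

Run:
```python
from h import *
for n,lo,hi in [("w7",.105,.125),("wrist8",.09,.115)]:
    c=dict(np.load(n+".npz")); P=pts(c); hsv=cv2.cvtColor(c["color"],cv2.COLOR_RGB2HSV)
    o=(hsv[...,0]<18)&(hsv[...,1]>120)&(abs(P[...,1]+.237)<.02)&(P[...,2]>lo)&(P[...,2]<hi)
    q=P[o]; f=np.polyfit(q[:,0],q[:,2],1); print(n,q[:,0].min(),q[:,0].max(),"pitch",np.degrees(f[0]),"top z at back .453",np.polyval(f,.453))
c=dict(np.load("side8.npz"))
cv2.imwrite("pics/c8.png",cv2.resize(c["color"][80:220,290:410],(514,600),interpolation=2)[...,::-1])
```

```text
w7 0.5757600979984127 0.6635535875468449 pitch 0.4449080081433692 top z at back .453 0.11454197917662454
wrist8 0.5059925531765995 0.5921167395177804 pitch -1.7915904428140936 top z at back .453 0.10105982380426681
```

View pics/c8.png

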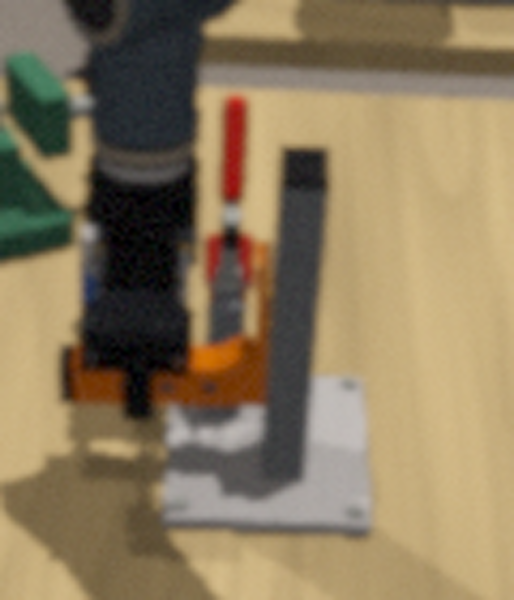

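The side crop shows the arm hung on the upright at about px (265,330), resting by itself with a slight droop of about 2°. That matches the 2 mm of neck-to-sheet play. Backing off straight up, then on to the clamp handle.

```bash
python3 -m jog '[[[0,0,0],[0,0,0]],[[0,0,-10],[0,0,0]],[[0,0,-40],[0,0,0]],[[0,0,-80],[0,0,0]],[[0,0,-120],[0,0,0]],[[0,0,-160],[0,0,0]],[[0,0,-195],[0,0,0]],[[0,0,-212],[0,0,0]],[[0,0,-212],[0,0,0]]]' 1 && python3 -m jog '[[[0,0,0],[0,0,-0.12]],[[0,0,0],[0,0,-0.24]],[[-5,10,0],[0,0,-0.36]],[[-11,23,0],[0,0,-0.48]],[[-17,36,0],[0,0,-0.6]],[[-23,49,0],[0,0,-0.72]],[[-29,62,0],[0,0,-0.84]],[[-35,75,0],[0,0,-0.96]],[[-41,88,0],[0,0,-1.08]],[[-47,101,0],[0,0,-1.2]],[[-53,110,0],[0,0,-1.32]],[[-58,114,0],[0,0,-1.44]]]' -1; python3 -m jog '[[[0,0,0],[0,0,-0.11]],[[0,0,0],[0,0,-0.11]],[[0,0,0],[0,0,-0.11]],[[0,0,0],[0,0,-0.11]],[[0,0,0],[0,0,-0.11]]]'
python3 - <<'E'
from h import *
go([.4845,-.35,.23],0)
c=capture("side"); P=pts(c); np.savez("s9.npz",**c)
hsv=cv2.cvtColor(c["color"],cv2.COLOR_RGB2HSV)
r=(P[...,0]>.46)&(P[...,0]<.51)&(P[...,1]<-.26)&(P[...,1]>-.45)&(P[...,2]>.1)&((hsv[...,0]<6)|(hsv[...,0]>174))&(hsv[...,1]>150)
print("red",np.percentile(P[r],[3,50,97],axis=0).round(3).tolist())
o=(hsv[...,0]<18)&(hsv[...,1]>120)&(P[...,0]>.44)&(P[...,0]<.65)&(abs(P[...,1]+.235)<.03)&(P[...,2]>.05)
p=P[o]; print("bracket",np.percentile(p,[1,99],axis=0).round(3).tolist())
E
```

```text
time_s: 23.75
ee_pos: [0.5448, -0.2383, 0.276]
orientation: [[1.0, 0.016, 0.009], [0.016, -1.0, -0.004], [0.009, 0.004, -1.0]]
contact_force: [1.4, -0.5, -0.7]
width: 0.0871
time_s: 24.75
ee_pos: [0.4851, -0.3527, 0.27]
orientation: [[0.111, 0.994, -0.002], [0.994, -0.111, -0.001], [-0.001, -0.002, -1.0]]
contact_force: [-0.1, -0.2, -0.1]
width: 0.0153
time_s: 25.17
ee_pos: [0.4869, -0.3508, 0.2703]
orientation: [[0.005, 1.0, -0.0], [1.0, -0.005, -0.001], [-0.001, -0.0, -1.0]]
contact_force: [0.0, 0.1, -0.0]
width: 0.0005
pos [ 0.4869 -0.3508  0.2703] yaw -0.31 tilt [-0.02 -0.05] j7 0.76 F [ 0.   0.1 -0. ] t 25.1667 w 0.0005454519638456818
shift [ 0.8 -2.4 40.3] turn [-0.0004  0.0008 -0.0054]
red [[0.47, -0.354, 0.138], [0.483, -0.332, 0.204], [0.495, -0.298, 0.432]]
bracket [[0.452, -0.257, 0.068], [0.594, -0.214, 0.19]]
```

```bash
python3 -m jog '[[[10,-2,15],[0,0,-0.005]],[[10,-2,35],[0,0,-0.005]],[[10,-2,45],[0,0,-0.005]],[[10,-2,55],[0,0,-0.005]],[[6,-2,60],[0,0,-0.005]],[[3,-2,64],[0,0,-0.005]],[[-1,-2,68],[0,0,-0.005]],[[-4,-2,73],[0,0,-0.005]],[[-8,-2,76],[0,0,-0.005]],[[-12,-2,80],[0,0,-0.005]],[[-16,-2,84],[0,0,-0.005]],[[-19,-2,88],[0,0,-0.005]]]'; python3 -c "
from h import *
go([.4845,-.378,.164],0)"
```

```text
time_s: 26.22
ee_pos: [0.4848, -0.371, 0.1823]
orientation: [[-0.0, 1.0, 0.0], [1.0, 0.0, -0.001], [-0.001, 0.0, -1.0]]
contact_force: [-0.1, 0.4, 1.0]
width: 0.0003
pos [ 0.4848 -0.371   0.1823] yaw 0.01 tilt [ 0.02 -0.08] j7 0.85 F [-0.1  0.4  1. ] t 26.2167 w 0.0003082968862077558
shift [-7.  -0.3 18.3] turn [0.0003 0.0013 0.0002]
```

```bash
python3 -m jog '[[[-2,0,6],[0,0,0]],[[-5,0,12],[0,0,0]],[[-7,0,18],[0,0,0]],[[-9,0,24],[0,0,0]],[[-11,0,30],[0,0,0]],[[-12,0,35],[0,0,0]],[[-12,0,38],[0,0,0]],[[-12,0,38],[0,0,0]]]'; python3 -c "
from h import *
go([.4845,-.378,.144],0)"
```

```text
time_s: 26.88
ee_pos: [0.4842, -0.3819, 0.1436]
orientation: [[-0.0, 1.0, -0.001], [1.0, 0.0, -0.0], [-0.0, -0.001, -1.0]]
contact_force: [-0.3, 0.2, 0.8]
width: 0.0003
pos [ 0.4842 -0.3819  0.1436] yaw 0.02 tilt [-0.08 -0.  ] j7 0.89 F [-0.3  0.2  0.8] t 26.8833 w 0.0003360373565644172
shift [ 3.9  0.3 -0.4] turn [-0.0014  0.      0.0004]
```

```bash
python3 -m jog '[[[0,0,2],[0,0,0]],[[0,0,4],[0,0,0]],[[0,0,5],[0,0,0]],[[0,0,5],[0,0,0]]]'
python3 - <<'E'
from h import *
go([.4845,-.378,.144],0)
s=capture("side"); np.savez("s10.npz",**s); w=capture("wrist"); np.savez("w10.npz",**w)
P=pts(s); hsv=cv2.cvtColor(s["color"],cv2.COLOR_RGB2HSV)
r=(P[...,0]>.46)&(P[...,0]<.51)&(P[...,1]<-.26)&(P[...,1]>-.45)&(P[...,2]>.1)&((hsv[...,0]<6)|(hsv[...,0]>174))&(hsv[...,1]>150)
print("red",r.sum(),np.percentile(P[r],[3,50,97],axis=0).round(3).tolist())
P=pts(w); hsv=cv2.cvtColor(w["color"],cv2.COLOR_RGB2HSV)
r=(P[...,0]>.45)&(P[...,0]<.52)&(P[...,1]<-.26)&(P[...,1]>-.45)&(P[...,2]>.1)&((hsv[...,0]<6)|(hsv[...,0]>174))&(hsv[...,1]>150)
if r.sum(): print("redw",r.sum(),np.percentile(P[r],[3,50,97],axis=0).round(3).tolist())
cv2.imwrite("pics/c10.png",np.hstack([cv2.resize(s["color"][90:210,290:410],(400,400),interpolation=2),np.vstack([cv2.resize(w["color"],(400,250)),np.zeros((150,400,3),np.uint8)])])[...,::-1])
E
```

```text
time_s: 27.22
ee_pos: [0.4847, -0.3821, 0.1427]
orientation: [[-0.001, 1.0, 0.001], [1.0, 0.001, 0.001], [0.001, 0.001, -1.0]]
contact_force: [-4.7, 4.6, 17.4]
width: 0.0007
pos [ 0.4847 -0.3821  0.1427] yaw 0.04 tilt [0.07 0.05] j7 0.9 F [-4.7  4.6 17.4] t 27.2167 w 0.0006562163554754975
shift [ 4.1 -0.2 -1.3] turn [ 0.0013 -0.0009  0.0007]
red 34 [[0.466, -0.374, 0.135], [0.482, -0.348, 0.159], [0.496, -0.294, 0.329]]
redw 1367 [[0.47, -0.347, 0.134], [0.494, -0.308, 0.152], [0.501, -0.287, 0.159]]
```

View pics/c10.png

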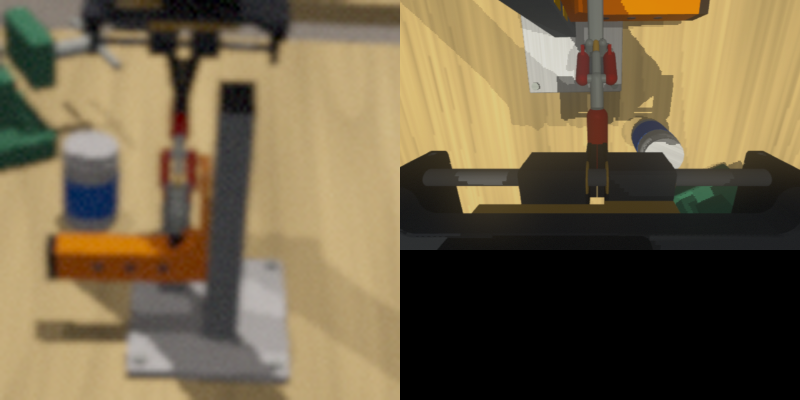

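The handle is down at level against its stop (17 N, tip z 0.159 against 0.160 expected), and the pad is on the arm at side-crop px (177,240). Retreating and checking.

```bash
python3 -m jog '[[[0,0,3],[0,0,0]],[[0,0,3],[0,0,0]],[[0,0,-10],[0,0,0]],[[-5,0,-40],[0,0,0]],[[-15,0,-75],[0,0,0]],[[-30,0,-110],[0,0,0]],[[-50,0,-140],[0,0,0]],[[-70,0,-150],[0,0,0]],[[-70,0,-150],[0,0,0]]]'
python3 - <<'E'
from h import *
go([.4845,-.378,.144],0)
s=capture("side"); t=capture("top"); w=capture("wrist")
for n,c in [("side",s),("top",t),("wrist",w)]:
    P=pts(c); hsv=cv2.cvtColor(c["color"],cv2.COLOR_RGB2HSV)
    r=(P[...,0]>.46)&(P[...,0]<.51)&(P[...,1]<-.33)&(P[...,1]>-.45)&(P[...,2]>.1)&(P[...,2]<.27)&((hsv[...,0]<6)|(hsv[...,0]>174))&(hsv[...,1]>150)
    if r.sum()>5:
        q=P[r]; f=np.polyfit(q[:,1],q[:,2],1); print(n,"handle",r.sum(),np.percentile(q,[3,50,97],axis=0).round(3).tolist(),"slope deg",np.degrees(np.arctan(f[0])))
    o=(hsv[...,0]<18)&(hsv[...,1]>120)&(P[...,0]>.44)&(P[...,0]<.65)&(abs(P[...,1]+.237)<.035)&(P[...,2]>.05)&(P[...,2]<.22)
    if o.sum()>5:
        q=P[o]; print(n,"bracket",o.sum(),np.percentile(q,[1,99],axis=0).round(3).tolist())
        q=q[(q[:,0]>.475)&(q[:,2]>.093)&(q[:,2]<.112)&(abs(q[:,1]+.237)<.012)]
        if len(q)>20: print("  top pitch",np.degrees(np.polyfit(q[:,0],q[:,2],1)[0]).round(2),"z@.56",np.polyval(np.polyfit(q[:,0],q[:,2],1),.56).round(4))
cv2.imwrite("pics/c11.png",np.hstack([cv2.resize(s["color"][60:390,130:430],(364,400)),cv2.resize(t["color"][60:380,130:500],(436,377))[:400] if 0 else cv2.resize(t["color"][60:380,130:500],(436,400))])[...,::-1])
E
```

```text
time_s: 28.07
ee_pos: [0.484, -0.4572, 0.2936]
orientation: [[0.004, 1.0, 0.004], [1.0, -0.004, -0.008], [-0.008, 0.004, -1.0]]
contact_force: [-1.5, -0.7, 0.1]
width: 0.0007
pos [ 0.484  -0.4572  0.2936] yaw -0.2 tilt [ 0.23 -0.46] j7 0.93 F [-1.5 -0.7  0.1] t 28.0667 w 0.0006961342338897654
shift [ 80.4  -0.4 148.9] turn [ 0.004   0.008  -0.0035]
side handle 29 [[0.479, -0.392, 0.155], [0.483, -0.362, 0.159], [0.489, -0.343, 0.162]] slope deg -0.9985823130245812
side bracket 705 [[0.452, -0.253, 0.067], [0.594, -0.214, 0.188]]
  top pitch -3.86 z@.56 0.0974
top handle 152 [[0.478, -0.409, 0.154], [0.485, -0.378, 0.16], [0.492, -0.347, 0.164]] slope deg -0.6361240850445792
top bracket 595 [[0.457, -0.253, 0.071], [0.592, -0.222, 0.193]]
  top pitch -2.71 z@.56 0.0984
wrist handle 1048 [[0.478, -0.403, 0.155], [0.485, -0.37, 0.158], [0.493, -0.344, 0.16]] slope deg -0.7496021200810236
```

View pics/c11.png

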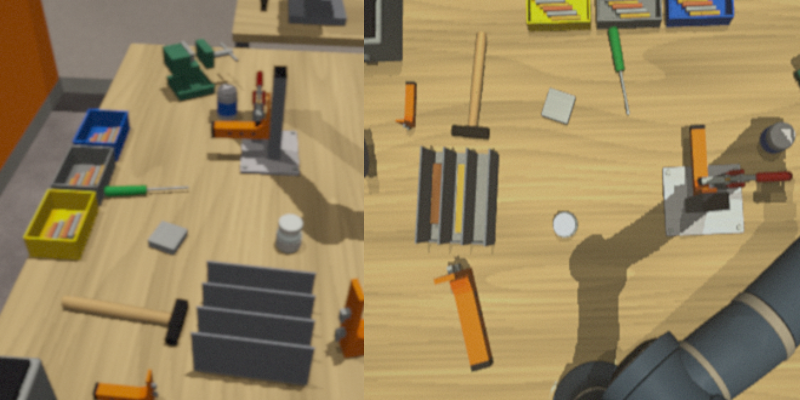

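```bash
python3 -m jog '[[[0,0,0],[0,0,0]],[[0,0,0],[0,0,0]],[[0,0,0],[0,0,0]]]'; python3 -c "
from bench import close_job
print(close_job())"
```

```text
time_s: 28.47
ee_pos: [0.485, -0.4509, 0.2888]
orientation: [[-0.002, 1.0, -0.001], [1.0, 0.002, 0.001], [0.001, -0.001, -1.0]]
contact_force: [0.3, 0.1, 0.5]
width: 0.0007
the job is handed in; nothing more can be done
None
```

The orange hanger arm is hung on the upright in the two marked slots, and the clamp handle is pushed down to its stop with the pad on the arm. I handed the job in at 28.5 s, with the gripper clear of everything.

I lifted the arm out of the rack by its plate and set it on the table. I then regripped it by its sides, turned it, pressed the tabs in and lowered it until it rested.

**Last checks:**
- **Handle:** it reads level within 1° in all three cameras. It took 17 N against the stop, so it is past dead center.
- **Position:** the arm's underside at the back comes out at about 69 mm over the table, where 70 mm is called for. The plate's back is at the upright's face.
- **Other things:** the last top and side pictures show the other loose things standing where they started.

**What disagreed or went wrong:**
- **Droop:** the arm hangs about 2° down at its front end. The wrist camera gave 1.8° before clamping, and the side and top cameras gave 3.9° and 2.7° after, from fewer points. I take most of this to be the 2 mm of play between the 6 mm necks and the 4 mm sheet, and left it.
- **Fingertip height:** the cameras showed the fingertips about 16 mm above the reported tool point, but the description puts them 11 mm below it. Because of this, my first attempt at the side grip closed on top of the arm with about 9 N. I lifted off, corrected the height and gripped again; the arm did not shift noticeably.

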